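# Close the fixings boxes with their own lids

### The arm

A 6-joint arm with a two-finger parallel gripper is mounted at the origin on a cart in front of the work surface, level with it; the furniture and walls round the work are solid. World frame = base frame: x ahead of the robot, y to its left, z up, the work surface at z = 0. Lengths are in m, angles in degrees, forces in N, time in s.
With the tool pointing down it reaches from about 0.35 to 0.925 m from the base axis. Payload 6.4 kg.
Tool frame: the origin (TCP) lies midway between the tips of the shut fingers; the grasp point (between the pads) lies 19 mm behind it (r.hold_point_z is the distance from the TCP to the grasp point, in m); z points along the fingers, y is the direction in which the jaws open and shut (so a half turn about z gives the same grasp; the last joint's range is limited). The gripper opens to 85 mm and grips with 20 to 120 N. Pads are 22 mm wide; open, the fingers measure 114 mm over their backs; the gripper's body (76 mm by 85 mm) begins 54 mm behind the grasp point. The pads swing forward as they close: fully open they stand 13 mm farther back than shut.
Start: joints at [-79.246, 14.043, 89.255, -0, 76.702, -9.975], TCP at [0.23, -0.608, 0.231] pointing down, gripper open.
Joint ranges: [-179.41, 179.41], [-58.25, 129.5], [7.25, 145.43], [-54.29, 234.29], [11.92, 165.04], [-157.13, 157.13]. Speed limits (degrees/s): [147.25, 147.25, 180, 180, 180, 180].

### API

Orientations are given as [roll, pitch, yaw] about the fixed x, y, z axes, in that order (R = Rz(yaw) Ry(pitch) Rx(roll)).
In Python, from bench import sensors, vision, ticket, regions_of, place_of, r gives the robot as it stands. The module is installed in compiled form; this text tells all that it offers.
- The arm moves only by the tool move_arm, never from a script. Its argument "commands" is one flat list of numbers, 6 for each row, row after row: the shift along the tool's x, y, z scaled (see below), then the turn, a rotation vector about the tool's x, y, z scaled (see below). A call has exactly 10 rows; each row is the pose to reach, as a shift and turn from the pose commanded when the call began, along the tool's axes at that moment, turning the shorter way round; what a row does not reach only later rows make up. The controller multiplies each number of a shift by 0.25 m and each number of a turn by 180 degrees. A row lasts 1/12 s, in which the tool goes at most 41.7 mm and 7.16 degrees, less where a joint would pass 70% of its speed; a pose out of reach is approached as far as the arm can. A call with a number of a shift or a turn outside -1 to 1 is refused whole. A call with a gripper value outside its range is refused whole. "hand" is the closure, from -1 (fully open) to 1 (shut), set as the call begins (left out, the last holds). The fingers move at their own pace and stop on an object; the grip force is fixed at half the most. Time passes only in rows, so rows that repeat a pose let the fingers close, or fill a call up. It gives the time, the measured TCP pose, the force and the opening at its end, in the units of the state.
- sensors.observe(): the state, without advancing time (a new reading comes with each control period).
- vision.snapshot(name): name is "scene" or "side" or "wrist"; returns (picture, depth): 400x640x3 uint8, red, green, blue; 400x640 float32, m along the optical axis (not along the pixel's ray), 0 where there is no reading.
- vision.calibration(name): a dict with "camera_matrix" (3x3 intrinsics, pixels), "view" (4x4, takes a point from world to camera coordinates); the wrist camera has in their place "mount" (4x4, takes a point from camera to tool coordinates, whose origin is the TCP and whose axes are the flange's). Camera axes: x right, y down, z forward; pixel columns grow to the right and rows downward; lengths in m; the calibration is good to about 2 mm. A picture is of the moment at which its call begins: read the wrist's pose just before it. calibration takes no time and is no camera call.
- ticket.job_done(): hands the job in, once; it reports no verdict.
Trained networks look in the newest picture that a camera, given by its name, has taken for a name from the list of things; names that differ only in an ending like _2 or _b are one class to them, and where a whole thing is asked for, a point or a joint stands for the part that bears it (a point fixed in the world has none). Each returns a list of dicts, best first, with "score" (0 to 1); they miss things now and then, are a little off and sometimes report something else, mostly with a low value. They report only what shows in the picture. A call takes as long as a camera call.
- regions_of(query, camera): "mask" (400x640 bool, what is visible of it) and "centre" ([row, column] in pixels, amid what is visible of it).
- place_of(query, camera): "centre" ([row, column] in pixels: a listed point, or the origin of a listed thing).
The state is a dict: "t": time; "joints": joint angles; "joint_vel": joint speeds; "joint_efforts": joint torques, N m; "position": TCP position; "tool_rot": TCP orientation; "contact_force": force on the tool from outside, world axes, zero at the start; "wrist_torque": the same for the moment, N m; "gripper_width": finger opening in m.
Only numpy, scipy, OpenCV 4.12 (cv2) and the standard library are available. Lean on these libraries where they do the work, as an engineer would, in place of code of your own. Each camera call takes 0.05 s, during which the arm holds its last target. There are 200 camera calls.

### The job

Sanding is about to start, so close the two open fixings boxes: slide each loose lid, bevelled edge first, into the grooves of the box it fits, until it is fully home and flush with the box's front end. Leave the boxes standing about where they are, and do not knock any of the other things on the bench about.

Things in the scene. Friction and masses are not known exactly. Their poses are not given: they have to be found in the camera images.
- narrow_pull (a point): pull bar of the loose narrow lid, a dark brown wooden board 69 mm wide (y), 95 long (x), 6 thick, about 0.09 kg, lying right way up on the plywood assembly board, whose flat top is at z = 60 mm. Point: bar centre, 19 mm above the lid's underside and 17.5 mm from its rear end. The bar is 14 mm thick (x), 46 long (y), and stands 26 mm above the lid; pinch its two flat faces from above. x points to the lid's bevelled leading edge, z up
- narrow_lead (a point): middle of the narrow lid's leading edge, at the level of its underside, 77.5 mm ahead of the pull bar's centre; axes as the lid's. The last 10 mm before this edge is bevelled to 2 mm thick (1 to 3 mm above the underside) and 2.5 mm narrower on each side, to help it enter the grooves
- wide_pull (a point): pull bar of the loose wide lid, a green-painted wooden board 99 mm wide (y), 95 long (x), 6 thick, about 0.09 kg, lying right way up on the plywood assembly board, whose flat top is at z = 60 mm. Point: bar centre, 19 mm above the lid's underside and 17.5 mm from its rear end. The bar is 14 mm thick (x), 46 long (y), and stands 26 mm above the lid; pinch its two flat faces from above. x points to the lid's bevelled leading edge, z up
- wide_lead (a point): middle of the wide lid's leading edge, at the level of its underside, 77.5 mm ahead of the pull bar's centre; axes as the lid's. The last 10 mm before this edge is bevelled to 2 mm thick (1 to 3 mm above the underside) and 2.5 mm narrower on each side, to help it enter the grooves
- narrow_box: the narrow dark brown wooden box, open, 82 mm wide (y), 100 long (x), 62 high, about 2 kg, loose on the board; steel screws fill it to under 40 mm. Origin: centre of its underside; x points from the open front end to the back wall, z up. Side walls 10 mm thick, 62 mm apart. With its lid fully home, flush with the front end, the lid's pull bar centre is at x = -32.5, y = 0, z = 65 mm in this frame
- narrow_mouth (a point): where the narrow lid enters: middle of the narrow box's front end, on top of its low front wall, 46 mm above the board, level with the floor of the side grooves. Grooves 5 mm deep, 8.5 high, under lips up to 62 mm; the lid slides in level along the box's +x, with 1.5 mm play each side, 2.5 in height and light friction, until its leading edge stops inside the back wall, 95 mm on
- wide_box: the wide green-painted wooden box, open, 112 mm wide (y), 100 long (x), 62 high, about 2 kg, loose on the board; light wooden plugs fill it to under 40 mm. Origin: centre of its underside; x points from the open front end to the back wall, z up. Side walls 10 mm thick, 92 mm apart. With its lid fully home, flush with the front end, the lid's pull bar centre is at x = -32.5, y = 0, z = 65 mm in this frame
- wide_mouth (a point): where the wide lid enters: middle of the wide box's front end, on top of its low front wall, 46 mm above the board, level with the floor of the side grooves. Grooves 5 mm deep, 8.5 high, under lips up to 62 mm; the lid slides in level along the box's +x, with 1.5 mm play each side, 2.5 in height and light friction, until its leading edge stops inside the back wall, 95 mm on
- closed_box: a third, smaller mid-brown box, 66 x 100 x 62 mm, already closed with its lid; stays as it is. Origin at the centre of its underside.
- jar: glass jar of hardware with a teal lid, diameter 60, height 109 mm, bystander; origin at the centre of its underside
- glue_green: small cream glue bottle with a green cone nozzle, diameter 52, height 131 mm, bystander; origin at the centre of its underside
- glue_orange: small glue bottle with an orange cone nozzle, diameter 48, height 131 mm, bystander; origin at the centre of its underside
- sander: red and grey palm sander, 148 x 149 x 140 mm, bystander; origin at the centre of its underside
- red_pliers: pliers with red handles lying on the board, 91 x 190 x 15 mm, bystander; origin at the centre of its underside
- orange_driver: orange-handled screwdriver lying on the board, 46 x 219 x 29 mm, bystander; origin at the centre of its underside
- paste_pot: small white plastic pot on the board, diameter 37, height 20 mm, bystander; origin at the centre of its underside
- blue_driver: blue-handled screwdriver on the bench, 68 x 256 x 29 mm, bystander; origin at the centre of its underside

How it is judged:
By the outcome, as a careful person would: the job done as asked, in the order asked, and still so for the second after the job is handed in, with the robot touching nothing.
It also fails if it takes over 61 s, if anything falls off the work surface, if the arm or the gripper's body presses on something with over 40 N, if the wrist force passes 120 N, or if a joint passes its speed limit or range.

## Working session

There is one attempt and no reset: what is moved stays moved. The work goes in short steps, Python scripts to look and compute and a tool call to move; the robot and the scene stay as the last step left them, time stands still between calls to the robot, and variables do not carry over. Pictures are saved under pics/ and viewed, about 8 in all and at most 12, crops included, and the job is handed in when it is done.

Besides the shell and the picture viewer there is one more tool, called after ">>>" by a JSON object that holds its "api" and its "payload", one argument or row to a line. move_arm: Moves the arm, as the interface text tells. Shifts and turns lie within -1 to 1; 1 stands for 0.25 m of shift or 180 degrees of turn. Its arguments: {"type":"object","properties":{"commands":{"type":"array","items":{"type":"number"}},"hand":{"type":"number"}},"required":["commands"]}

```bash
mkdir -p pics; cat > h.py <<'E'
import numpy as np, cv2
from scipy.spatial.transform import Rotation as R
from bench import sensors, vision, ticket, regions_of, place_of, r
def snap(cam,fn=None):
    s=sensors.observe(); p,d=vision.snapshot(cam)
    if fn: cv2.imwrite('pics/'+fn,p[:,:,::-1])
    c=vision.calibration(cam); K=np.array(c['camera_matrix'])
    if 'view' in c: M=np.linalg.inv(np.array(c['view']))
    else:
        T=np.eye(4); T[:3,:3]=R.from_euler('xyz',s['tool_rot'],degrees=True).as_matrix(); T[:3,3]=s['position']
        M=T@np.array(c['mount'])
    return p,d,K,M
def cloud(d,K,M):
    v,u=np.mgrid[:d.shape[0],:d.shape[1]]
    P=np.stack([(u-K[0,2])/K[0,0]*d,(v-K[1,2])/K[1,1]*d,d],-1)
    return P@M[:3,:3].T+M[:3,3]
def at_z(px,K,M,z):   # px=[row,col], intersect ray with plane
    q=M[:3,:3]@np.array([(px[1]-K[0,2])/K[0,0],(px[0]-K[1,2])/K[1,1],1.])
    return M[:3,3]+q*(z-M[2,3])/q[2]
E
python3 - <<'E'
from h import *
print(sensors.observe())
Z=dict(narrow_pull=.079,narrow_lead=.06,wide_pull=.079,wide_lead=.06,narrow_box=.06,narrow_mouth=.106,wide_box=.06,wide_mouth=.106)
for cam in ['scene','side']:
    p,d,K,M=snap(cam,cam+'0.png'); print(cam,M[:3,3].round(3))
    for n,z in Z.items():
        for o in place_of(n,cam)[:2]: print(n,round(o['score'],2),np.round(o['centre']),at_z(o['centre'],K,M,z).round(4))
p,d,K,M=snap('wrist','wrist0.png')
E
```

```text
{'t': 0.0, 'joints': array([-7.92457323e+01,  1.40847957e+01,  8.93254120e+01,  8.09963711e-05,
        7.67016828e+01, -9.97582857e+00]), 'joint_vel': array([ 0.05639429, -0.02096906,  0.02319955, -0.01737954,  0.04678062,
       -0.02100712]), 'joint_efforts': array([ 5.04903255e-04, -4.29506707e+01, -3.26128292e+01, -1.34579791e-04,
        5.39812376e-03,  8.05675484e-06]), 'position': array([ 0.2299709 , -0.60735878,  0.23016807]), 'tool_rot': array([-1.79889815e+02, -1.94606589e-02,  2.07300589e+01]), 'contact_force': array([0.68589362, 0.90424702, 0.13282521]), 'wrist_torque': array([0.01426712, 0.02532661, 0.00129279]), 'gripper_width': 0.08534431594416007}
scene [-0.728 -0.723  0.923]
wide_pull 0.59 [266. 428.] [ 0.416  -0.3482  0.079 ]
wide_lead 0.68 [257. 444.] [ 0.506  -0.3635  0.06  ]
wide_lead 0.26 [265. 432.] [ 0.4519 -0.3483  0.06  ]
narrow_box 0.91 [228. 386.] [ 0.5673 -0.1455  0.06  ]
narrow_mouth 0.55 [222. 377.] [ 0.5208 -0.1347  0.106 ]
wide_box 0.78 [209. 322.] [0.5733 0.1029 0.06  ]
wide_mouth 0.97 [202. 319.] [0.5401 0.0921 0.106 ]
side [ 0.544 -1.145  0.996]
narrow_pull 0.64 [182. 303.] [0.4839 0.247  0.079 ]
narrow_lead 0.54 [189. 330.] [0.5806 0.2314 0.06  ]
narrow_lead 0.28 [247. 309.] [ 0.514  -0.0792  0.06  ]
wide_pull 0.59 [313. 272.] [ 0.4291 -0.3548  0.079 ]
wide_lead 0.88 [323. 300.] [ 0.5    -0.3696  0.06  ]
wide_lead 0.68 [313. 272.] [ 0.4266 -0.3375  0.06  ]
narrow_box 0.74 [263. 319.] [ 0.5454 -0.1491  0.06  ]
narrow_mouth 0.56 [246. 307.] [ 0.5097 -0.1295  0.106 ]
narrow_mouth 0.21 [295. 393.] [ 0.7349 -0.3122  0.106 ]
wide_box 0.89 [213. 328.] [0.5726 0.0902 0.06  ]
wide_box 0.39 [199. 311.] [0.516  0.1661 0.06  ]
wide_mouth 0.95 [200. 309.] [0.5109 0.0971 0.106 ]
```

View pics/scene0.png

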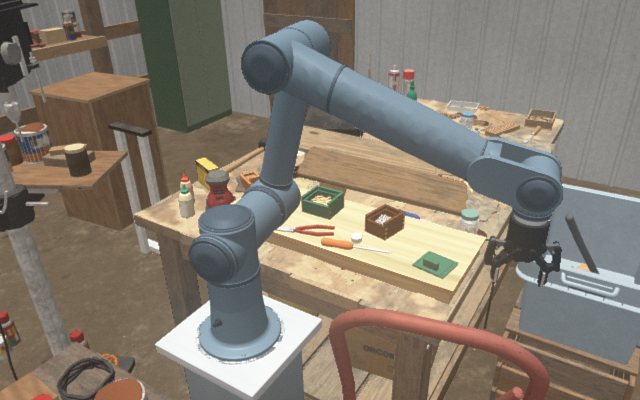

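View pics/side0.png

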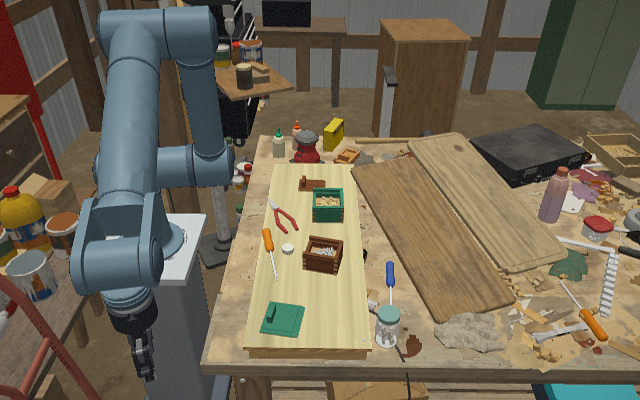

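The scene view shows the green lid at about (428,264) and the two boxes at (322,200) and (384,220). The side view shows the brown lid at (310,184), beyond the green box (328,205), and the green lid at (283,318). Next I'll take a close look with the wrist camera.

```bash
cat >> h.py <<'E'
def go(pos,yaw,frac=(1,),tilt=(180,0)):
    s=sensors.observe(); A=R.from_euler('xyz',s['tool_rot'],degrees=True)
    B=R.from_euler('xyz',[tilt[0],tilt[1],yaw],degrees=True)
    v=np.r_[A.inv().apply(np.array(pos)-s['position'])/.25,(A.inv()*B).as_rotvec()/np.pi]
    print('t',round(s['t'],2),'pos',s['position'].round(4),'rot',s['tool_rot'].round(2),'F',s['contact_force'].round(1),'w',round(s['gripper_width'],4))
    for f in frac: print(f,(v*f).round(4).tolist())
E
python3 - <<'E'
from h import *
print(np.round(vision.calibration('wrist')['mount'],3), vision.calibration('wrist')['camera_matrix'], r.hold_point_z)
go([.42,-.36,.32],80)
E
```

```text
[[ 0.    -0.949 -0.314  0.081]
 [ 1.     0.001 -0.    -0.   ]
 [ 0.001 -0.314  0.949 -0.143]
 [ 0.     0.     0.     1.   ]] [[303.29387795   0.         321.79344214]
 [  0.         303.29387795 199.96061141]
 [  0.           0.           1.        ]] 0.0187
t 0.95 pos [ 0.2301 -0.6079  0.2313] rot [-180.      0.     20.73] F [ 0.6 -0.3  0.4] w 0.0853
1 [1.0616, -0.6586, -0.3548, -0.0, 0.0, -0.3293]
```

>>> {"api": "move_arm", "payload": {
  "commands": [0.5,-0.33,-0.3,0,0,-0.16,1,-0.66,-0.355,0,0,-0.33,1,-0.66,-0.355,0,0,-0.33,1,-0.66,-0.355,0,0,-0.33,1,-0.66,-0.355,0,0,-0.33,1,-0.66,-0.355,0,0,-0.33,1,-0.66,-0.355,0,0,-0.33,1,-0.66,-0.355,0,0,-0.33,1,-0.66,-0.355,0,0,-0.33,1,-0.66,-0.355,0,0,-0.33],
  "hand": -1
}}

```text
t: 1.78
position: [0.4064, -0.3641, 0.3209]
tool_rot: [179.9, 0.1, 80.3]
contact_force: [0.1, -0.3, -0.5]
gripper_width: 0.0855
```

```bash
cat >> h.py <<'E'
def quad(P,mask):
    """min-area rect in xy of masked world points"""
    q=P[mask][:,:2]; (c,sz,a)=cv2.minAreaRect((q*1000).astype(np.float32)); return np.round(c,1),np.round(sz,1),round(a,1)
E
python3 - <<'E'
from h import *
p,d,K,M=snap('wrist','w1.png'); P=cloud(d,K,M)
for n,z in dict(wide_pull=.079,wide_lead=.06,narrow_mouth=.106,narrow_box=.06).items():
    for o in place_of(n,'wrist')[:2]: print(n,round(o['score'],2),np.round(o['centre']),at_z(o['centre'],K,M,z).round(4))
m=regions_of('wide_pull','wrist')[0]['mask']; z=P[...,2]
print(np.percentile(z[m&(d>0)],[2,20,50,90,98]))
for lo,hi in [(.062,.075),(.08,.1)]:
    mm=m&(d>0)&(z>lo)&(z<hi); print(mm.sum(),quad(P,mm))
go([.42,-.36,.2],80)
E
```

```text
wide_pull 0.68 [151. 335.] [ 0.4263 -0.3479  0.079 ]
wide_lead 0.94 [153. 392.] [ 0.5011 -0.3669  0.06  ]
[0.06317736 0.0656905  0.06695524 0.0688789  0.09206464]
4958 (array([ 456.3, -355.7]), array([98.7, 94.3]), 80.4)
435 (array([ 426.3, -350.5]), array([45.2, 13.8]), 80.8)
t 2.08 pos [ 0.405  -0.3656  0.3196] rot [-1.7996e+02 -3.0000e-02  8.0020e+01] F [ 0.2 -0.2  0.6] w 0.0856
1 [0.0324, 0.0556, 0.4783, -0.0002, -0.0002, 0.0001]
```

View pics/w1.png

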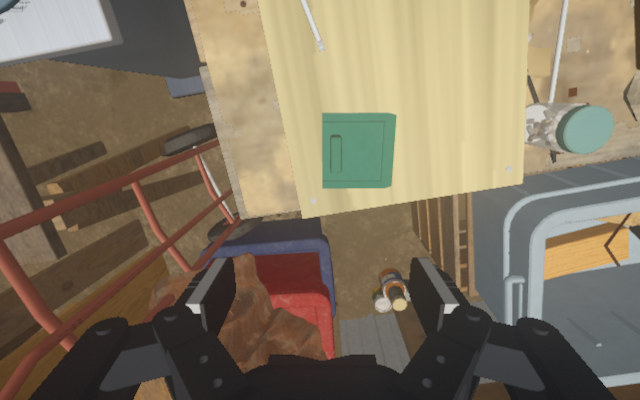

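The picture shows the green lid at columns 322–395 and rows 113–188, with its bar at (336,153). The depth rectangle agrees with this: 98.7 x 94.3 mm, bar at (0.4265,-0.3505), tool yaw 80.5.

```bash
python3 - <<'E'
from h import *
go([.4265,-.3506,.11],80.5); go([.4265,-.3506,.070],80.5)
E
```

```text
t 2.08 pos [ 0.405  -0.3656  0.3196] rot [-1.7996e+02 -3.0000e-02  8.0020e+01] F [ 0.2 -0.2  0.6] w 0.0856
1 [0.0737, 0.0749, 0.8383, -0.0002, -0.0002, -0.0026]
t 2.08 pos [ 0.405  -0.3656  0.3196] rot [-1.7996e+02 -3.0000e-02  8.0020e+01] F [ 0.2 -0.2  0.6] w 0.0856
1 [0.0736, 0.075, 0.9983, -0.0002, -0.0002, -0.0026]
```

>>> {"api": "move_arm", "payload": {
  "commands": [0.074,0.075,0.15,0,0,-0.0026,0.074,0.075,0.3,0,0,-0.0026,0.074,0.075,0.45,0,0,-0.0026,0.074,0.075,0.6,0,0,-0.0026,0.074,0.075,0.72,0,0,-0.0026,0.074,0.075,0.82,0,0,-0.0026,0.074,0.075,0.9,0,0,-0.0026,0.074,0.075,0.96,0,0,-0.0026,0.074,0.075,0.998,0,0,-0.0026,0.074,0.075,0.998,0,0,-0.0026]
}}

```text
t: 2.92
position: [0.4258, -0.3492, 0.0681]
tool_rot: [-179.8, -0.2, 80.5]
contact_force: [-0.2, 0.1, -0.6]
gripper_width: 0.0854
```

>>> {"api": "move_arm", "payload": {
  "commands": [0,0,0,0,0,0,0,0,0,0,0,0,0,0,0,0,0,0,0,0,0,0,0,0,0,0,0,0,0,0,0,0,0,0,0,0,0,0,0,0,0,0,0,0,0,0,0,0,0,0,0,0,0,0,0,0,0,0,0,0],
  "hand": 1
}}

```text
t: 3.75
position: [0.4275, -0.3505, 0.0713]
tool_rot: [179.9, 0.0, 80.6]
contact_force: [0.4, 0.7, 5.2]
gripper_width: 0.013
```

>>> {"api": "move_arm", "payload": {
  "commands": [0,0,-0.03,0,0,0,0,0,-0.1,0,0,0,0,0,-0.2,0,0,0,0,0,-0.32,0,0,0,0,0,-0.44,0,0,0,0.05,0,-0.56,0,0,0,0.15,0,-0.66,0,0,0,0.27,0,-0.75,0,0,0,0.4,0,-0.8,0,0,0,0.52,0,-0.8,0,0,0]
}}

```text
t: 4.58
position: [0.4493, -0.2213, 0.2742]
tool_rot: [179.7, 0.2, 80.6]
contact_force: [0.8, -0.1, -1.8]
gripper_width: 0.0127
```

>>> {"api": "move_arm", "payload": {
  "commands": [0.12,0,0,0,0,0,0.24,0,0,0,0,0,0.36,0,0,0,0,0,0.48,0,0,0,0,0,0.58,0,0,0,0,0,0.66,0,0,0,0,0,0.72,0,0,0,0,0,0.76,0,0,0,0,0,0.78,0,0,0,0,0,0.78,0,0,0,0,0]
}}

```text
t: 5.42
position: [0.4801, -0.0289, 0.2703]
tool_rot: [-180.0, -0.0, 80.7]
contact_force: [0.0, -0.5, -0.7]
gripper_width: 0.013
```

```bash
python3 - <<'E'
from h import *
p,d,K,M=snap('wrist','w2.png'); P=cloud(d,K,M); z=P[...,2]
go([.4265,-.3506,.11],80.5)
for n,h in dict(wide_mouth=.106,wide_box=.06,narrow_mouth=.106,narrow_box=.06,narrow_pull=.079,narrow_lead=.06,wide_pull=.079).items():
    for o in place_of(n,'wrist')[:2]: print(n,round(o['score'],2),np.round(o['centre']),at_z(o['centre'],K,M,h).round(4))
for n in ['wide_box','narrow_box','narrow_pull','wide_pull']:
    for o in regions_of(n,'wrist')[:1]:
        m=o['mask']&(d>0); print(n,round(o['score'],2),m.sum(),np.percentile(z[m],[2,20,50,90,98]).round(4))
        for lo,hi in [(.063,.072),(.08,.1),(.116,.128)]:
            mm=m&(z>lo)&(z<hi)
            if mm.sum()>30: print(lo,hi,mm.sum(),quad(P,mm))
E
```

```text
t 5.47 pos [ 0.4801 -0.0296  0.2703] rot [-1.7997e+02  2.0000e-02  8.0620e+01] F [ 0.8 -0.1 -1.4] w 0.0127
1 [-1.3017, -0.0018, 0.6417, -0.0002, 0.0001, 0.0006]
wide_mouth 0.9 [ 41. 346.] [0.5228 0.0974 0.106 ]
wide_box 0.56 [ 44. 391.] [0.5736 0.0938 0.06  ]
wide_pull 0.85 [270. 320.] [ 0.4586 -0.1484  0.079 ]
wide_box 0.78 11848 [0.0838 0.0873 0.0962 0.1219 0.1229]
0.063 0.072 68 (array([520.7,  91.3]), array([ 0.3, 94.5]), 0.3)
0.08 0.1 7609 (array([566.1,  88.7]), array([90.9, 94.5]), 0.3)
0.116 0.128 2339 (array([571. ,  76.6]), array([100.1,  71. ]), 0.1)
wide_pull 0.71 21264 [0.2622 0.2648 0.2661 0.2894 0.2913]
```

View pics/w2.png

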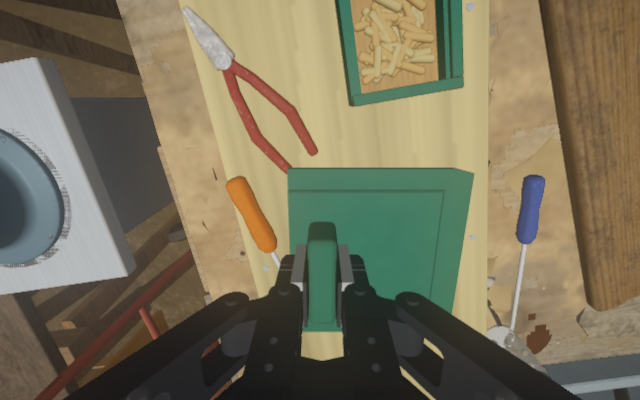

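The view shows the green box cut off at the top, with its near wall at (405,90), and the lid held squarely (288–472, 168–330). I'll move to a better viewpoint at yaw 90.

```bash
python3 - <<'E'
from h import *
go([.42,.045,.27],90)
E
```

```text
t 6.02 pos [ 0.4802 -0.0296  0.2705] rot [-180.      0.     80.58] F [ 0.6 -0.4 -1.5] w 0.0128
1 [0.2551, -0.2865, 0.0022, -0.0, 0.0, -0.0523]
```

>>> {"api": "move_arm", "payload": {
  "commands": [0.04,-0.05,0,0,0,-0.01,0.09,-0.1,0,0,0,-0.02,0.14,-0.16,0,0,0,-0.03,0.19,-0.21,0,0,0,-0.04,0.22,-0.25,0,0,0,-0.047,0.245,-0.275,0,0,0,-0.051,0.255,-0.286,0,0,0,-0.052,0.255,-0.286,0,0,0,-0.052,0.255,-0.286,0,0,0,-0.052,0.255,-0.286,0,0,0,-0.052]
}}

```text
t: 6.85
position: [0.4205, 0.0447, 0.2706]
tool_rot: [180.0, 0.0, 89.9]
contact_force: [0.2, 0.2, -0.9]
gripper_width: 0.0125
```

```bash
cat >> h.py <<'E'
def boxlid(box,lid,fn,lidz):
    s=sensors.observe(); p,d,K,M=snap('wrist',fn); P=cloud(d,K,M); z=P[...,2]
    print('pos',s['position'].round(4),s['tool_rot'].round(2))
    m=regions_of(box,'wrist')[0]['mask']&(d>0)&(z>.116)&(z<.128); print('rim',m.sum(),quad(P,m),np.median(z[m]))
    q=P[m]; print('rim x',np.percentile(q[:,0],[.5,99.5]).round(4),'y',np.percentile(q[:,1],[.5,99.5]).round(4))
    for o in place_of(box.replace('box','mouth'),'wrist')[:1]: print('mouth',o['score'],at_z(o['centre'],K,M,.106).round(4))
    if lid:
        m=regions_of(lid,'wrist')[0]['mask']&(d>0)
        # tool-level frame: plane fit of the board
        mm=m&(abs(z-lidz)<.01); Q=P[mm]; print('lid',mm.sum(),quad(P,mm))
        A=np.c_[Q[:,:2]-s['position'][:2],np.ones(len(Q))]
        c=np.linalg.lstsq(A,Q[:,2],rcond=None)[0]; e=abs(A@c-Q[:,2])<.0015
        c=np.linalg.lstsq(A[e],Q[e,2],rcond=None)[0]; print('lid plane slope x,y deg',np.degrees(np.arctan(c[:2])).round(2),'top z under TCP',c[2].round(4), 'inl',e.sum())
        mm=m&(z>lidz+.012)&(z<lidz+.04); print('bar',mm.sum(),quad(P,mm))
E
python3 - <<'E'
from h import *
boxlid('wide_box','wide_pull','w3.png',.266)
E
```

```text
pos [0.4205 0.0447 0.2706] [1.7999e+02 1.0000e-02 8.9920e+01]
rim 3269 (array([571. ,  97.1]), array([100.3, 112.3]), 0.9) 0.12179000276766483
rim x [0.5206 0.6203] y [0.0425 0.153 ]
mouth 0.68 [0.5204 0.0974 0.106 ]
lid 18852 (array([450.8,  43.4]), array([99.6, 95.9]), 90.0)
lid plane slope x,y deg [-1.18 -1.05] top z under TCP 0.2672 inl 15286
bar 2663 (array([419.2,  44.3]), array([45.4, 32.3]), 65.1)
```

View pics/w3.png

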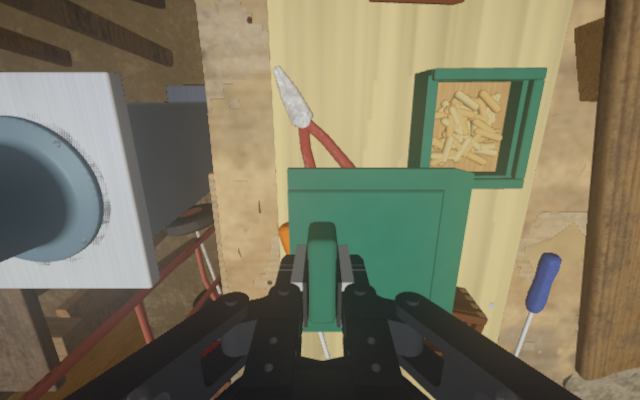

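The view shows the whole green box (412–547, 68–188) and the held lid (288–472, 168–330). Now I'll check the lid's tilt against the board plane.

```bash
python3 - <<'E'
from h import *
p,d,K,M=snap('wrist'); P=cloud(d,K,M); z=P[...,2]
m=(d>0)&(abs(z-.06)<.006); Q=P[m]; A=np.c_[Q[:,:2]-[.42,.045],np.ones(len(Q))]
for _ in range(4):
    c=np.linalg.lstsq(A,Q[:,2],rcond=None)[0]; e=abs(A@c-Q[:,2])<.0015; A,Q=A[e],Q[e]
print(len(Q),np.degrees(np.arctan(c[:2])),c[2])
m=(d>0)&(z>.116)&(z<.128)&(P[...,0]>.515)&(P[...,0]<.626)&(P[...,1]>.035)&(P[...,1]<.16)
Q=P[m]; A=np.c_[Q[:,:2]-[.571,.097],np.ones(len(Q))]
for _ in range(4):
    c=np.linalg.lstsq(A,Q[:,2],rcond=None)[0]; e=abs(A@c-Q[:,2])<.0015; A,Q=A[e],Q[e]
print(len(Q),np.degrees(np.arctan(c[:2])),c[2])
# side wall outer edges -> yaw
for lo,hi,f in [(.045,.06,np.min),(.135,.15,np.max)]:
    pass
for side in (0,1):
    xs=[];ys=[]
    for x in np.arange(.525,.615,.004):
        q=P[m]; q=q[abs(q[:,0]-x)<.002]
        if len(q)>5: xs.append(x); ys.append(q[:,1].min() if side==0 else q[:,1].max())
    f=np.polyfit(xs,ys,1); print('wall yaw',np.degrees(f[0]),np.median(ys))
E
```

```text
39721 [0.00535797 0.05051196] 0.05991714723121442
2654 [-0.09126214  0.10570541] 0.12184054782656466
wall yaw -94.84267974895104 0.04257791201874159
wall yaw 0.7285215789363372 0.15234778095806722
```

```bash
cat >> h.py <<'E'
def lidtilt(half):
    s=sensors.observe(); t=s['position']; p,d,K,M=snap('wrist'); P=cloud(d,K,M); z=P[...,2]
    dx=P[...,0]-t[0]; dy=P[...,1]-t[1]
    m=(d>0)&(abs(z-t[2]+.004)<.008)&(dx>.012)&(dx<.064)&(abs(dy)<half)
    Q=P[m]; A=np.c_[Q[:,:2]-t[:2],np.ones(len(Q))]
    for _ in range(6):
        c=np.linalg.lstsq(A,Q[:,2],rcond=None)[0]; e=abs(A@c-Q[:,2])<.0015; A,Q=A[e],Q[e]
    print(len(Q),'slopes deg',np.degrees(np.arctan(c[:2])).round(2),'top-TCP',(c[2]-t[2]).round(4))
    for x in np.arange(.014,.08,.006):
        k=(d>0)&(abs(dx-x)<.002)&(abs(dy)<half)&(abs(z-t[2]+.004)<.01); print(round(x,3),(np.median(z[k])-t[2]).round(4),end=' | ')
    print()
    for y in np.arange(-.048,.05,.008):
        k=(d>0)&(abs(dy-y)<.002)&(dx>.012)&(dx<.06)&(abs(z-t[2]+.004)<.01)
        if k.sum()>5: print(round(y,3),(np.median(z[k])-t[2]).round(4),end=' | ')
E
python3 - <<'E'
from h import *
lidtilt(.045)
go([.42,.098,.1174],90.6)
E
```

```text
9926 slopes deg [-0.52 -0.72] top-TCP -0.0035
0.014 -0.004 | 0.02 -0.0039 | 0.026 -0.004 | 0.032 -0.004 | 0.038 -0.004 | 0.044 -0.0039 | 0.05 -0.004 | 0.056 -0.004 | 0.062 -0.005 | 0.068 -0.0056 | 0.074 -0.0072 | 
-0.024 -0.0039 | -0.016 -0.0039 | -0.008 -0.0038 | 0.0 -0.0039 | 0.008 -0.0039 | 0.016 -0.0038 | 0.024 -0.0038 | 0.032 -0.0038 | 0.04 -0.0054 | 0.048 -0.0055 | t 7.15 pos [0.4202 0.0449 0.2705] rot [-179.99   -0.     89.93] F [ 0.7 -0.8 -1.4] w 0.0126
1 [0.2124, -0.001, 0.6124, -0.0001, -0.0, -0.0037]
```

The lid hangs level. Its border top is 5.5 mm below the TCP, so the underside is 11.5 mm below. I'll pre-align with TCP z = 0.1187.

>>> {"api": "move_arm", "payload": {
  "commands": [0.08,0,0.05,0,0,-0.0035,0.16,0,0.12,0,0,-0.0035,0.21,0,0.22,0,0,-0.0035,0.212,0,0.32,0,0,-0.0035,0.212,0,0.42,0,0,-0.0035,0.212,0,0.5,0,0,-0.0035,0.212,0,0.56,0,0,-0.0035,0.212,0,0.595,0,0,-0.0035,0.212,0,0.607,0,0,-0.0035,0.212,0,0.607,0,0,-0.0035]
}}

```text
t: 7.98
position: [0.4201, 0.098, 0.1185]
tool_rot: [-179.9, -0.0, 90.6]
contact_force: [-0.2, -0.3, -0.8]
gripper_width: 0.0129
```

```bash
python3 - <<'E'
from h import *
boxlid('wide_box','wide_pull','w4.png',.115)
lidtilt(.045)
go([.538,.098,.1187],90.5)
E
```

```text
pos [0.4201 0.098  0.1185] [-179.95   -0.     90.58]
rim 5319 (array([563.2,  96.5]), array([ 86.7, 113.5]), 0.7) 0.1217095232667271
rim x [0.5201 0.6033] y [0.0412 0.1528]
mouth 0.74 [0.5211 0.096  0.106 ]
lid 18846 (array([450.2,  97. ]), array([ 95.5, 100. ]), 0.6)
lid plane slope x,y deg [-1.21 -1.04] top z under TCP 0.1151 inl 15269
bar 2586 (array([419. ,  97.6]), array([44.7, 31.6]), 65.9)
9868 slopes deg [-0.39 -0.72] top-TCP -0.0035
0.014 -0.004 | 0.02 -0.0039 | 0.026 -0.0039 | 0.032 -0.0039 | 0.038 -0.0038 | 0.044 -0.0039 | 0.05 -0.0038 | 0.056 -0.0039 | 0.062 -0.0049 | 0.068 -0.0054 | 0.074 -0.007 | 
-0.024 -0.0038 | -0.016 -0.0037 | -0.008 -0.0038 | 0.0 -0.0037 | 0.008 -0.0037 | 0.016 -0.0037 | 0.024 -0.0037 | 0.032 -0.0037 | 0.04 -0.0052 | 0.048 -0.0055 | t 8.23 pos [0.421  0.0981 0.1199] rot [1.7987e+02 1.0000e-02 9.0590e+01] F [ 0.4 -0.8 -0.2] w 0.0128
1 [-0.005, 0.468, 0.0058, 0.0007, 0.0, 0.0005]
```

View pics/w4.png

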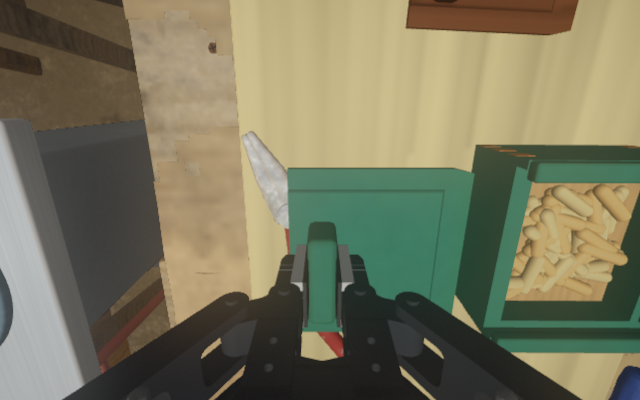

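The lid and groove heights match and the mouth is about 22 mm ahead. Lid and box are parallel within the play. I'll insert the first part.

>>> {"api": "move_arm", "payload": {
  "commands": [-0.004,0.02,0,0,0,0,-0.005,0.05,0,0,0,0,-0.005,0.075,0,0,0,0,-0.005,0.1,0,0,0,0,-0.005,0.12,0,0,0,0,-0.005,0.14,0,0,0,0,-0.005,0.16,0,0,0,0,-0.005,0.18,0,0,0,0,-0.005,0.2,0,0,0,0,-0.005,0.2,0,0,0,0]
}}

```text
t: 9.07
position: [0.4711, 0.0973, 0.119]
tool_rot: [180.0, 0.0, 90.6]
contact_force: [1.3, 0.3, -1.2]
gripper_width: 0.0123
```

```bash
python3 - <<'E'
from h import *
boxlid('wide_box','wide_pull','w5.png',.115)
go([.538,.0978,.1187],90.6)
E
```

```text
pos [0.4711 0.0973 0.119 ] [179.96   0.    90.58]
rim 10853 (array([571.,  97.]), array([100.9, 112.4]), 0.6) 0.1217412286466715
rim x [0.5206 0.6203] y [0.0424 0.1531]Traceback (most recent call last):
  File "<stdin>", line 2, in <module>
  File "h.py", line 36, in boxlid
    m=regions_of(lid,'wrist')[0]['mask']&(d>0)
      ~~~~~~~~~~~~~~~~~~~~~~~^^^
IndexError: list index out of range
```

Entry was clean: force is about 1 N, the box hasn't moved, and its yaw is 0.6. I'll drive the rest of the way.

>>> {"api": "move_arm", "payload": {
  "commands": [0,0.035,0,0,0,0,0,0.07,0,0,0,0,0,0.105,0,0,0,0,0,0.14,0,0,0,0,0,0.17,0,0,0,0,0,0.2,0,0,0,0,0,0.225,0,0,0,0,0,0.245,0,0,0,0,0,0.258,0,0,0,0,0,0.266,0,0,0,0]
}}

```text
t: 10.1
position: [0.537, 0.098, 0.1187]
tool_rot: [-180.0, 0.0, 90.6]
contact_force: [-0.1, 0.2, -1.2]
gripper_width: 0.0127
```

```bash
python3 - <<'E'
from h import *
p,d,K,M=snap('wrist','w6.png'); P=cloud(d,K,M); z=P[...,2]
go([.538,.0978,.1187],90.6)
for n in ['wide_box']:
    for o in regions_of(n,'wrist')[:1]:
        m=o['mask']&(d>0)&(z>.12)&(z<.125); print(m.sum(),quad(P,m))
# lid rear edge vs box front: profile along x at y lines
for y in (.065,.08,.115,.125):
    k=(d>0)&(abs(P[...,1]-y)<.003)&(P[...,0]<.56)&(P[...,0]>.5); q=P[k]; q=q[np.argsort(q[:,0])]
    b=q[(q[:,2]>.109)]; print(y,'first top x',b[:3,0].round(4),'z',b[:3,2].round(4), 'below:',q[(q[:,2]>.09)&(q[:,2]<.104)][-1:].round(4))
E
```

```text
t 10.15 pos [0.5371 0.098  0.1188] rot [179.99   0.    90.59] F [ 0.2 -0.1 -1.2] w 0.0128
1 [-0.0008, 0.0034, 0.0005, 0.0001, 0.0, -0.0001]
7841 (array([571. ,  96.9]), array([100.2, 112.2]), 0.4)
0.065 first top x [] z [] below: []
0.08 first top x [0.5306 0.5306 0.5306] z [0.1365 0.1369 0.1371] below: []
0.115 first top x [0.5038 0.5041 0.5042] z [0.169  0.169  0.1715] below: []
0.125 first top x [0.5194 0.5195 0.5195] z [0.1144 0.1149 0.1153] below: []
```

View pics/w6.png

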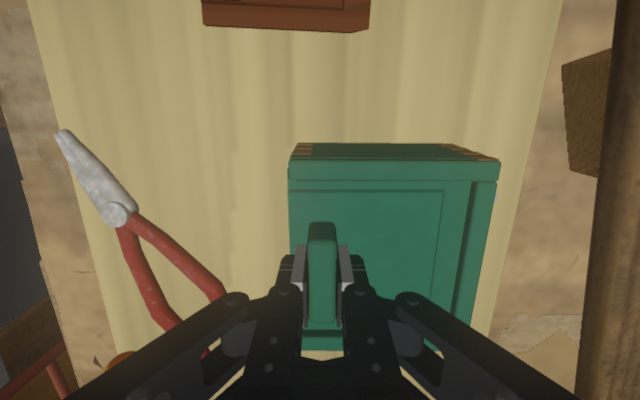

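The picture shows the lid nearly flush (289–480, 182–340), with the rear edge about 1.3 mm proud. I'll nudge it to the stop.

>>> {"api": "move_arm", "payload": {
  "commands": [0,0.002,0,0,0,0,0,0.004,0,0,0,0,0,0.005,0,0,0,0,0,0.006,0,0,0,0,0,0.007,0,0,0,0,0,0.008,0,0,0,0,0,0.009,0,0,0,0,0,0.01,0,0,0,0,0,0.01,0,0,0,0,0,0.01,0,0,0,0]
}}

```text
t: 11.03
position: [0.5384, 0.0982, 0.1185]
tool_rot: [-179.9, -0.0, 90.6]
contact_force: [-5.9, 0.6, 0.4]
gripper_width: 0.013
```

```bash
cat >> h.py <<'E'
def flush(box,y,x0,x1):
    p,d,K,M=snap('wrist'); P=cloud(d,K,M); z=P[...,2]
    m=(d>0)&(z>.12)&(z<.125)&(abs(P[...,1]-y)<.065)&(P[...,0]>x0-.01)&(P[...,0]<x1+.12); print('box',quad(P,m), np.percentile(P[m][:,0],[.5,99.5]).round(4))
    for a in np.arange(y-.045,y+.046,.01):
        k=(d>0)&(abs(P[...,1]-a)<.003)&(P[...,0]<x1)&(P[...,0]>x0)&(z>.1095)&(z<.1165); q=P[k]
        if len(q)>3: print(round(a,3),'rear x',np.percentile(q[:,0],2).round(4))
E
python3 - <<'E'
from h import *
flush('wide_box',.097,.505,.56)
go([.538,.0978,.1187],90.6)
E
```

```text
box (array([571.1,  97. ]), array([100. , 112.3]), 0.6) [0.5217 0.6203]
0.052 rear x 0.528
0.102 rear x 0.5208
0.112 rear x 0.5211
0.122 rear x 0.5213
0.132 rear x 0.5215
0.142 rear x 0.521
t 11.08 pos [0.5383 0.0982 0.1185] rot [-1.7988e+02 -1.0000e-02  9.0590e+01] F [-5.6  0.5  1.6] w 0.0124
1 [-0.0015, -0.0014, -0.0008, -0.0007, -0.0001, -0.0001]
```

It's at the stop (about 6 N contact) and the rear edge is flush at 0.521. I'll release and retreat upward, then head for the brown lid.

>>> {"api": "move_arm", "payload": {
  "commands": [0,0,0,0,0,0,0,0,0,0,0,0,0,0,0,0,0,0,0,0,0,0,0,0,0,0,0,0,0,0,0,0,0,0,0,0,0,0,0,0,0,0,0,0,0,0,0,0,0,0,0,0,0,0,0,0,0,0,0,0],
  "hand": -1
}}

```text
t: 11.92
position: [0.5392, 0.0981, 0.1188]
tool_rot: [180.0, 0.0, 90.6]
contact_force: [1.3, 0.6, 0.2]
gripper_width: 0.0854
```

>>> {"api": "move_arm", "payload": {
  "commands": [0,0,-0.04,0,0,0,0,0,-0.12,0,0,0,0,0,-0.24,0,0,0,0,0,-0.36,0,0,0,0.05,-0.03,-0.5,0,0,0,0.15,-0.08,-0.6,0,0,0,0.25,-0.13,-0.7,0,0,0,0.33,-0.17,-0.76,0,0,0,0.36,-0.18,-0.78,0,0,0,0.36,-0.18,-0.78,0,0,0]
}}

```text
t: 12.75
position: [0.4934, 0.189, 0.3163]
tool_rot: [179.8, -0.0, 90.7]
contact_force: [0.4, -0.5, -0.2]
gripper_width: 0.0854
```

```bash
python3 - <<'E'
from h import *
flush('wide_box',.097,.505,.56)
p,d,K,M=snap('wrist','w7.png'); P=cloud(d,K,M); z=P[...,2]
for n in ['narrow_pull','wide_pull']:
  for o in regions_of(n,'wrist')[:2]:
    m=o['mask']&(d>0); print(n,o['score'],m.sum(),np.percentile(z[m],[2,20,50,90,98]).round(4))
    for lo,hi in [(.062,.075),(.08,.1),(.11,.118)]:
        mm=m&(z>lo)&(z<hi)
        if mm.sum()>20: print(lo,mm.sum(),quad(P,mm))
for n,h in dict(narrow_pull=.079,narrow_lead=.06,wide_pull=.125).items():
    for o in place_of(n,'wrist')[:1]: print(n,round(o['score'],2),np.round(o['centre']),at_z(o['centre'],K,M,h).round(4))
E
```

```text
box (array([570.5,  97.3]), array([ 99.7, 112.7]), 0.2) [0.5212 0.6199]
0.052 rear x 0.5227
0.062 rear x 0.521
0.072 rear x 0.5207
0.082 rear x 0.5216
0.092 rear x 0.5213
0.102 rear x 0.5209
0.112 rear x 0.5206
0.122 rear x 0.5203
0.132 rear x 0.5202
0.142 rear x 0.5209
narrow_pull 0.87 4378 [0.0633 0.0656 0.0669 0.0899 0.0925]
0.062 3866 (array([516.1, 253. ]), array([69.2, 95. ]), 88.2)
0.08 482 (array([486.1, 253.9]), array([45.9, 13.9]), 87.4)
narrow_pull 0.44 3069 [0.0613 0.0885 0.1199 0.1223 0.123 ]
0.062 240 (array([543.1, 123.5]), array([147.4,  73. ]), 47.8)
0.08 442 (array([542.9, 123.8]), array([147. ,  73.7]), 47.8)
0.11 300 (array([570.7, 101.2]), array([ 99.7, 105.5]), 0.6)
wide_pull 0.69 4685 [0.1102 0.112  0.1131 0.125  0.1382]
0.11 4100 (array([566.2,  94.6]), array([91.9, 92.7]), 0.4)
narrow_pull 0.71 [112. 316.] [0.4864 0.2543 0.079 ]
narrow_lead 0.66 [113. 378.] [0.5633 0.2532 0.06  ]
wide_pull 0.79 [245. 356.] [0.5362 0.1017 0.125 ]
```

View pics/w7.png

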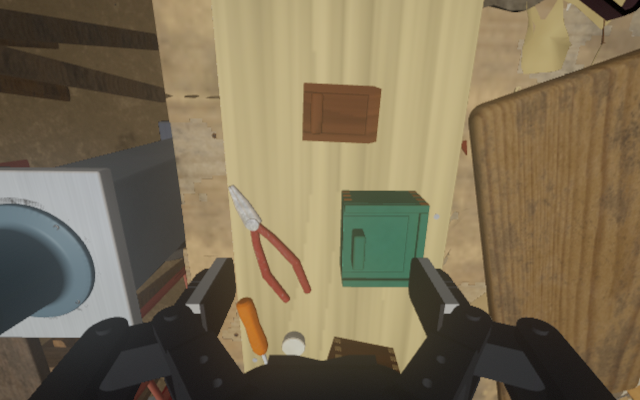

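The picture shows the green box closed flush (341–427, 191–288) and the brown lid at (303–380, 84–142) with its bar at (316,112). The lid rectangle is 69.2 x 95 mm, with the bar at (0.486,0.254) and tool yaw 88.2.

```bash
python3 - <<'E'
from h import *
go([.4861,.2540,.0713],88.2)
E
```

```text
t 13.1 pos [0.4932 0.1867 0.3125] rot [-1.7987e+02  2.0000e-02  9.0510e+01] F [-0.6 -0.5  0.2] w 0.0854
1 [0.2698, -0.0238, 0.9647, -0.0007, 0.0002, 0.0128]
```

>>> {"api": "move_arm", "payload": {
  "commands": [0.1,-0.01,0.06,0,0,0.005,0.2,-0.02,0.18,0,0,0.0128,0.27,-0.024,0.32,0,0,0.0128,0.27,-0.024,0.46,0,0,0.0128,0.27,-0.024,0.6,0,0,0.0128,0.27,-0.024,0.73,0,0,0.0128,0.27,-0.024,0.83,0,0,0.0128,0.27,-0.024,0.91,0,0,0.0128,0.27,-0.024,0.95,0,0,0.0128,0.27,-0.024,0.966,0,0,0.0128]
}}

```text
t: 13.93
position: [0.4853, 0.2542, 0.0699]
tool_rot: [-179.8, 0.1, 88.2]
contact_force: [-0.6, -0.4, -0.3]
gripper_width: 0.0853
```

```bash
python3 - <<'E'
from h import *
go([.4861,.2540,.0713],88.2)
E
```

```text
t 13.93 pos [0.4853 0.2542 0.0699] rot [-1.7977e+02  8.0000e-02  8.8250e+01] F [-0.6 -0.4 -0.3] w 0.0853
1 [-0.0008, 0.0034, -0.0054, -0.0013, 0.0004, 0.0003]
```

>>> {"api": "move_arm", "payload": {
  "commands": [0,0,0,0,0,0,0,0,0,0,0,0,0,0,0,0,0,0,0,0,0,0,0,0,0,0,0,0,0,0,0,0,0,0,0,0,0,0,0,0,0,0,0,0,0,0,0,0,0,0,0,0,0,0,0,0,0,0,0,0],
  "hand": 1
}}

```text
t: 14.77
position: [0.4873, 0.2553, 0.0733]
tool_rot: [179.9, -0.0, 88.3]
contact_force: [-0.9, 0.7, 5.6]
gripper_width: 0.0125
```

>>> {"api": "move_arm", "payload": {
  "commands": [0,0,-0.03,0,0,0,0,0,-0.1,0,0,0,0,0,-0.2,0,0,0,0,0,-0.32,0,0,0,0,0,-0.44,0,0,0,-0.05,0,-0.56,0,0,0,-0.15,-0.02,-0.66,0,0,0,-0.27,-0.05,-0.75,0,0,0,-0.41,-0.09,-0.8,0,0,0,-0.56,-0.13,-0.8,0,0,0]
}}

```text
t: 15.6
position: [0.4505, 0.1153, 0.2759]
tool_rot: [179.7, -0.0, 88.4]
contact_force: [0.5, -1.0, -1.0]
gripper_width: 0.0127
```

>>> {"api": "move_arm", "payload": {
  "commands": [-0.14,-0.02,0,0,0,0,-0.28,-0.05,0,0,0,0,-0.42,-0.08,0,0,0,0,-0.56,-0.08,0,0,0,0,-0.68,-0.08,0,0,0,0,-0.79,-0.08,0,0,0,0,-0.88,-0.08,0,0,0,0,-0.95,-0.08,0,0,0,0,-0.98,-0.08,0,0,0,0,-0.98,-0.08,0,0,0,0]
}}

```text
t: 16.43
position: [0.4221, -0.1291, 0.272]
tool_rot: [-179.9, -0.0, 88.2]
contact_force: [-0.1, 0.1, -1.1]
gripper_width: 0.0125
```

```bash
python3 - <<'E'
from h import *
lidtilt(.032);print()
try: boxlid('narrow_box','narrow_pull','w8.png',.266)
except Exception as e: print(e)
go([.42,-.19,.27],80)
E
```

```text
7683 slopes deg [-0.73 -1.56] top-TCP -0.0056
0.014 -0.0063 | 0.02 -0.0062 | 0.026 -0.0061 | 0.032 -0.0061 | 0.038 -0.0062 | 0.044 -0.0061 | 0.05 -0.0061 | 0.056 -0.0062 | 0.062 -0.0072 | 0.068 -0.0077 | 0.074 -0.0093 | 
-0.032 -0.0081 | -0.024 -0.0059 | -0.016 -0.0059 | -0.008 -0.0058 | 0.0 -0.0058 | 0.008 -0.0059 | 0.016 -0.0058 | 0.024 -0.0073 | 0.032 -0.008 | 
pos [ 0.4222 -0.1281  0.272 ] [-1.7996e+02 -5.0000e-02  8.8220e+01]
rim 1990 (array([ 556. , -144.5]), array([ 81.2, 101.2]), 77.1) 0.12173666861706586
rim x [0.5151 0.61  ] y [-0.1925 -0.0952]
mouth 0.55 [ 0.5077 -0.1343  0.106 ]
lid 12917 (array([ 452.3, -130. ]), array([68.7, 95.4]), 88.1)
lid plane slope x,y deg [-1.35 -1.67] top z under TCP 0.2665 inl 10473
bar 2422 (array([ 428.8, -129.2]), array([46.2, 26.3]), 89.2)
t 16.68 pos [ 0.4225 -0.1272  0.2722] rot [-1.7999e+02 -2.0000e-02  8.8370e+01] F [ 0.4 -0.3 -0.9] w 0.0124
1 [-0.2514, -0.0031, 0.0088, -0.0, -0.0001, 0.0465]
```

View pics/w8.png

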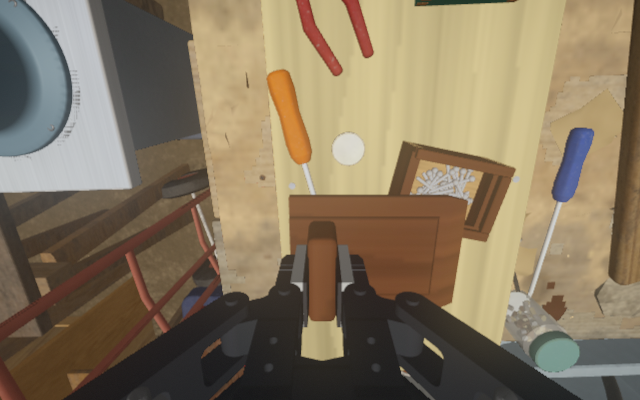

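The picture shows the brown box (393–513, 142–240), rotated about -13°, and the held brown lid. The pre-entry TCP is (0.4095,-0.110,0.121), yaw 77.1.

```bash
python3 - <<'E'
from h import *
go([.4095,-.110,.1210],77.1)
E
```

```text
t 16.68 pos [ 0.4225 -0.1272  0.2722] rot [-1.7999e+02 -2.0000e-02  8.8370e+01] F [ 0.4 -0.3 -0.9] w 0.0124
1 [0.067, -0.0541, 0.6049, -0.0, -0.0001, 0.0626]
```

>>> {"api": "move_arm", "payload": {
  "commands": [0.02,-0.02,0.03,0,0,0.02,0.05,-0.04,0.1,0,0,0.04,0.067,-0.054,0.2,0,0,0.0626,0.067,-0.054,0.3,0,0,0.0626,0.067,-0.054,0.4,0,0,0.0626,0.067,-0.054,0.48,0,0,0.0626,0.067,-0.054,0.54,0,0,0.0626,0.067,-0.054,0.585,0,0,0.0626,0.067,-0.054,0.604,0,0,0.0626,0.067,-0.054,0.604,0,0,0.0626]
}}

```text
t: 17.52
position: [0.4089, -0.1101, 0.1203]
tool_rot: [-179.9, -0.0, 77.1]
contact_force: [0.5, 0.1, -0.6]
gripper_width: 0.0127
```

```bash
cat >> h.py <<'E'
def edges(yaw,cx,cy,t):
    p,d,K,M=snap('wrist'); P=cloud(d,K,M); z=P[...,2]
    f=np.array([np.cos(np.radians(yaw)),np.sin(np.radians(yaw))]); l=np.array([-f[1],f[0]])
    X=(P[...,:2]-[cx,cy])@f; Y=(P[...,:2]-[cx,cy])@l
    m=(d>0)&(z>.1185)&(z<.126)&(abs(X)<.06)&(abs(Y)<.05)
    for s in (-1,1):
        xs=[];ys=[]
        for x in np.arange(-.045,.046,.004):
            q=Y[m&(abs(X-x)<.002)&(Y*s>.028)]
            if len(q)>8: xs.append(x); ys.append(np.percentile(q*s,97)*s)
        if len(xs)>3: print('box side',s,'y',np.median(ys).round(4),'yaw corr',np.degrees(np.polyfit(xs,ys,1)[0]).round(2),len(xs))
    print('front X',np.percentile(X[m],.5).round(4))
E
python3 - <<'E'
from h import *
edges(-12.9,.556,-.1445,0)
boxlid('narrow_box','narrow_pull','w9.png',.114)
go([.5245,-.1363,.121],77.1)
E
```

```text
box side -1 y -0.0407 yaw corr 0.27 19
box side 1 y 0.0403 yaw corr -0.15 13
front X -0.0503
pos [ 0.4096 -0.1105  0.1213] [-1.7997e+02 -1.0000e-02  7.7070e+01]
rim 5492 (array([ 547.4, -143.2]), array([82.6, 84.3]), 77.1) 0.1216792980618792
rim x [0.4987 0.5769] y [-0.1891 -0.0949]
mouth 0.6 [ 0.5072 -0.1334  0.106 ]
lid 13142 (array([ 438.7, -117.9]), array([68.2, 95.5]), 76.8)
lid plane slope x,y deg [-1.64 -1.49] top z under TCP 0.1157 inl 10435
bar 2495 (array([ 415.6, -112.7]), array([45.8, 26.6]), 77.4)
t 17.77 pos [ 0.4102 -0.1113  0.1223] rot [1.7989e+02 3.0000e-02 7.7030e+01] F [-0.2  0.5 -1. ] w 0.0128
1 [0.0052, 0.4678, 0.0063, 0.0006, 0.0002, -0.0004]
```

View pics/w9.png

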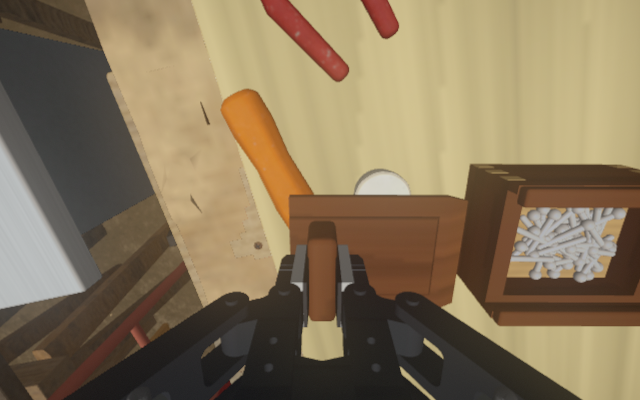

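The lid is aligned, 0.1 mm off the box axis with yaw matched, and has 118 mm to travel. Inserting now.

>>> {"api": "move_arm", "payload": {
  "commands": [0,0.02,0,0,0,0,0,0.05,0,0,0,0,0,0.075,0,0,0,0,0,0.1,0,0,0,0,0,0.12,0,0,0,0,0,0.14,0,0,0,0,0,0.16,0,0,0,0,0,0.18,0,0,0,0,0,0.2,0,0,0,0,0,0.2,0,0,0,0]
}}

```text
t: 18.6
position: [0.4591, -0.1226, 0.1214]
tool_rot: [180.0, 0.0, 77.0]
contact_force: [0.7, 0.2, -0.8]
gripper_width: 0.0129
```

```bash
python3 - <<'E'
from h import *
edges(-12.9,.556,-.1445,0)
go([.5245,-.1363,.121],77.1)
E
```

```text
box side -1 y -0.0404 yaw corr -3.21 19
box side 1 y 0.0402 yaw corr -0.14 23
front X -0.0495
t 18.65 pos [ 0.4586 -0.1224  0.1213] rot [-180.     -0.     77.02] F [-0.  -0.4 -0.5] w 0.0127
1 [0.0051, 0.2692, 0.0013, -0.0, -0.0, -0.0004]
```

>>> {"api": "move_arm", "payload": {
  "commands": [0.001,0.035,0,0,0,0,0.002,0.07,0,0,0,0,0.002,0.105,0,0,0,0,0.002,0.14,0,0,0,0,0.002,0.17,0,0,0,0,0.002,0.2,0,0,0,0,0.002,0.225,0,0,0,0,0.002,0.245,0,0,0,0,0.002,0.258,0,0,0,0,0.002,0.265,0,0,0,0]
}}

```text
t: 19.48
position: [0.5233, -0.1368, 0.1212]
tool_rot: [-180.0, -0.0, 77.0]
contact_force: [-0.2, -0.4, -0.6]
gripper_width: 0.0125
```

>>> {"api": "move_arm", "payload": {
  "commands": [0,0.002,0,0,0,0,0,0.004,0,0,0,0,0,0.005,0,0,0,0,0,0.006,0,0,0,0,0,0.007,0,0,0,0,0,0.008,0,0,0,0,0,0.009,0,0,0,0,0,0.01,0,0,0,0,0,0.01,0,0,0,0,0,0.01,0,0,0,0]
}}

```text
t: 20.32
position: [0.5246, -0.137, 0.1212]
tool_rot: [-179.9, -0.0, 77.0]
contact_force: [-5.2, 1.0, 2.1]
gripper_width: 0.0126
```

```bash
cat >> h.py <<'E'
def rear(yaw,cx,cy,half):
    p,d,K,M=snap('wrist'); P=cloud(d,K,M); z=P[...,2]
    f=np.array([np.cos(np.radians(yaw)),np.sin(np.radians(yaw))]); l=np.array([-f[1],f[0]])
    X=(P[...,:2]-[cx,cy])@f; Y=(P[...,:2]-[cx,cy])@l
    m=(d>0)&(z>.119)&(z<.125)&(abs(X)<.065)&(abs(Y)<half+.02); print('box',quad(P,m),'front X',np.percentile(X[m&(abs(Y)>half+.002)],1).round(4))
    for a in np.arange(-half+.006,half,.008):
        q=X[(d>0)&(abs(Y-a)<.003)&(abs(X+.05)<.012)&(z>.1095)&(z<.1165)]
        if len(q)>3: print(round(a,3),'lid rear X',np.percentile(q,3).round(4))
E
python3 - <<'E'
from h import *
rear(-12.9,.556,-.1445,.031)
go([.5245,-.1363,.121],77.1)
E
```

```text
box (array([ 556.1, -145.2]), array([82.5, 99.8]), 77.1) front X -0.0483
-0.001 lid rear X -0.0495
0.007 lid rear X -0.0494
0.015 lid rear X -0.0497
0.023 lid rear X -0.0495
t 20.37 pos [ 0.5246 -0.137   0.1212] rot [-1.7987e+02 -1.0000e-02  7.7020e+01] F [-5.5  1.   2.7] w 0.0128
1 [0.0028, -0.0009, 0.0007, -0.0007, -0.0, -0.0004]
```

At the stop with 5.5 N contact and flush. Release, go up, and check.

>>> {"api": "move_arm", "payload": {
  "commands": [0,0,0,0,0,0,0,0,0,0,0,0,0,0,0,0,0,0,0,0,0,0,0,0,0,0,0,0,0,0,0,0,0,0,0,0,0,0,0,0,0,0,0,0,0,0,0,0,0,0,0,0,0,0,0,0,0,0,0,0],
  "hand": -1
}}

```text
t: 21.2
position: [0.5254, -0.1373, 0.1213]
tool_rot: [180.0, -0.0, 77.0]
contact_force: [0.3, -0.1, -0.3]
gripper_width: 0.0855
```

>>> {"api": "move_arm", "payload": {
  "commands": [0,0,-0.04,0,0,0,0,0,-0.12,0,0,0,0,0,-0.24,0,0,0,0,0,-0.36,0,0,0,0,-0.05,-0.5,0,0,0,0,-0.12,-0.6,0,0,0,0,-0.19,-0.7,0,0,0,0,-0.22,-0.76,0,0,0,0,-0.22,-0.78,0,0,0,0,-0.22,-0.78,0,0,0]
}}

```text
t: 22.03
position: [0.4724, -0.1252, 0.3186]
tool_rot: [179.8, 0.1, 77.0]
contact_force: [-0.0, -1.3, 0.1]
gripper_width: 0.0857
```

```bash
python3 - <<'E'
from h import *
p,d,K,M=snap('wrist','w10.png'); rear(-12.9,.556,-.1445,.031); print(); rear(.5,.571,.097,.046); go([.5245,-.1363,.121],77.1)
E
```

```text
box (array([ 555.5, -144.8]), array([ 82.1, 100.3]), 77.4) front X -0.0492
-0.025 lid rear X -0.0496
-0.017 lid rear X -0.0501
-0.009 lid rear X -0.0503
-0.001 lid rear X -0.0504
0.007 lid rear X -0.0497
0.015 lid rear X -0.0499
0.023 lid rear X -0.05
Traceback (most recent call last):
  File "h.py", line 79, in rear
    m=(d>0)&(z>.119)&(z<.125)&(abs(X)<.065)&(abs(Y)<half+.02); print('box',quad(P,m),'front X',np.percentile(X[m&(abs(Y)>half+.002)],1).round(4))
                                                                                               ~~~~~~~~~~~~~^^^^^^^^^^^^^^^^^^^^^^^^^^^
IndexError: index -1 is out of bounds for axis 0 with size 0
```

View pics/w10.png

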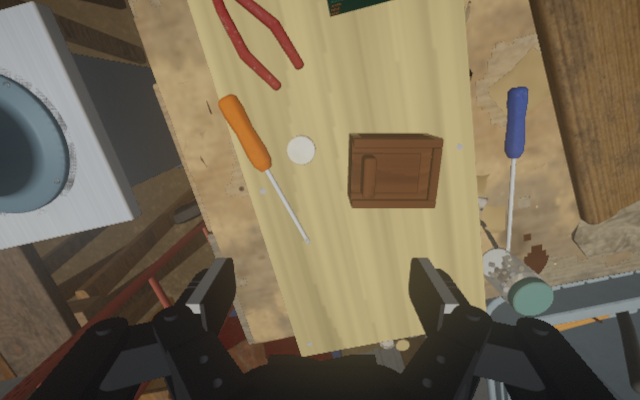

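The brown box is closed flush at (349–442, 133–208), and the pliers, drivers, pot and jar are where they were. The hand is clear, so I'll hand in.

```bash
python3 -c "
from bench import ticket; print(ticket.job_done())"
```

```text
the job is handed in; nothing more can be done
None
```

Both boxes are closed. I slid the green lid into the wide box first, then the brown lid into the narrow box, each until it stopped at the back wall with about 6 N of contact. I handed the job in at about 22 s.

- **Fit:** after release, both lids' rear edges measured flush with the box fronts to within about 1 mm. Each box stayed within about 1 mm of where it stood.
- **Other things:** the pliers, both screwdrivers, the pot and the jar looked unmoved in the last picture. I did not look again at the sander, glue bottles or closed box, but the arm never went close to them.
- **Check that failed:** the final re-check of the green box returned nothing because it was out of view. Its flush reading comes from just after its own release, and the arm only passed over it well above after that.

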